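# Lay two gift cartons down on the felt

### The job

Two gift cartons, a perfume and a shorter hand cream, stand on end at the two ends of the leather mat on the credenza. Ready them for their ribbons: push each one near its top so that it tips over where it stands and ends up lying flat on a broad face, wholly on the grey felt panel, neither on top of the other. Only push them with the fingers, never grip, lift, press hard or slide them along upright, and leave the other things on the credenza as they are.

Things in the scene. Friction and masses are not known exactly. Their poses are not given: they have to be found in the camera images.
- mat: Fixed brown leather mat, 270 (x) x 290 (y) x 3 mm thick; origin at its underside's centre, z up. A grey felt panel, 220 (x) x 240 (y) mm, is let in flush at its centre. Both cartons start standing on the mat, at opposite y ends and on opposite x halves (which is where varies), each foot partly on the leather border, partly on the felt.
- perfume: The taller perfume carton: loose closed off-white box on end, 62 (x, wide) x 40 (y, deep) x 150 mm (z, tall), 182 to 338 g. Origin at the centre of its foot; z towards its head. Broad faces look along its +y and -y, within 6 degrees of the mat's y axis at the start. Pushed near its head along its y it tips about its foot's far edge and falls by itself beyond about 15 degrees.
- perfume_foot_a (a point): Point on the taller perfume carton: foot end (z = 0), middle of the edge of its +x side face (x = +31, y = 0 mm in the carton's frame).
- perfume_foot_b (a point): Point on the taller perfume carton: foot end (z = 0), middle of the edge of its -x side face (x = -31, y = 0 mm in the carton's frame).
- perfume_head_a (a point): Point on the taller perfume carton: head end (z = 150 mm), middle of the edge of its +x side face (x = +31, y = 0 mm in the carton's frame).
- perfume_head_b (a point): Point on the taller perfume carton: head end (z = 150 mm), middle of the edge of its -x side face (x = -31, y = 0 mm in the carton's frame).
- cream: The shorter cream carton: loose closed off-white box on end, 48 (x, wide) x 32 (y, deep) x 120 mm (z, tall), 105 to 195 g. Origin at the centre of its foot; z towards its head. Broad faces look along its +y and -y, within 6 degrees of the mat's y axis at the start. Pushed near its head along its y it tips about its foot's far edge and falls by itself beyond about 15 degrees.
- cream_foot_a (a point): Point on the shorter cream carton: foot end (z = 0), middle of the edge of its +x side face (x = +24, y = 0 mm in the carton's frame).
- cream_foot_b (a point): Point on the shorter cream carton: foot end (z = 0), middle of the edge of its -x side face (x = -24, y = 0 mm in the carton's frame).
- cream_head_a (a point): Point on the shorter cream carton: head end (z = 120 mm), middle of the edge of its +x side face (x = +24, y = 0 mm in the carton's frame).
- cream_head_b (a point): Point on the shorter cream carton: head end (z = 120 mm), middle of the edge of its -x side face (x = -24, y = 0 mm in the carton's frame).
- compact: Bystander: closed round aluminium compact mirror, 76 mm across, 14 mm thick, loose on the credenza beyond the mat's +x edge; origin at the centre of its underside.
- ring_dish: Bystander: white ceramic ring dish, 100 mm across, 22 mm high with a 47 mm high cone in the middle, loose beyond the mat's +x edge; origin at the centre of its underside.
- tealight_holder: Bystander: empty glass tealight holder, 66 mm across, 58 mm high, loose just beyond the mat's +y end, on its -x half; origin at the centre of its underside.
- turntable: Bystander: acrylic turntable stand on the right (-y) of the mat: fixed base, freely turning rimmed disc 200 mm across whose upper face is 18.5 mm above the credenza, with a knob up to 84 mm high in the middle; origin at the centre of its underside.
- lipstick1: Bystander: black plastic lipstick tube, 21 mm across, 76 mm tall, standing loose on the turntable disc, top about 95 mm above the credenza; origin at the centre of its underside.
- lipstick2: Bystander: black plastic lipstick tube, 21 mm across, 76 mm tall, standing loose on the turntable disc, top about 95 mm above the credenza; origin at the centre of its underside.
- lipstick3: Bystander: black plastic lipstick tube, 21 mm across, 76 mm tall, standing loose on the turntable disc, top about 95 mm above the credenza; origin at the centre of its underside.

How it is judged:
By the outcome, as a careful person would: the job done as asked, in the order asked, and still so for the second after the job is handed in, with the robot touching nothing.
It also fails if it takes over 42 s, if anything falls off the work surface, if the arm or the gripper's body presses on something with over 40 N, if the wrist force passes 120 N, or if a joint passes its speed limit or range.

### The arm

A 7-joint arm with a two-finger parallel gripper is mounted at the origin on the work surface. World frame = base frame: x ahead of the robot, y to its left, z up, the work surface at z = 0. Lengths are in mm, angles in rad, forces in N, time in s.
With the tool pointing down it reaches from about 400 to 875 mm from the base axis. Payload 4.4 kg.
Tool frame: the origin (TCP) lies on the centre line of the jaws, within the pads' length; the fingertips stand 8 mm ahead of it and the grasp point (between the pads) lies 11 mm behind it; x points along the fingers, z is the direction in which the jaws open and shut, and the axes are right-handed (so a half turn about x gives the same grasp; the last joint's range is limited). The gripper opens to 85 mm and grips with 20 to 120 N. Pads are 22 mm wide; open, the fingers measure 114 mm over their backs; the gripper's body (76 mm by 85 mm) begins 54 mm behind the grasp point. The pads swing forward as they close: fully open they stand 13 mm farther back than shut.
Start: joints at [-1.277, 0.628, 0.038, 1.517, -0.027, 0.996, -0.02], TCP at [228.834, 608.402, 239.313] pointing down, gripper open.
Joint ranges: [-3.06, 3.06], [-0.37, 2.12], [-1.25, 1.32], [0.18, 2.47], [-1.1, 4.24], [0.23, 1.98], [-2.94, 2.94]. Speed limits (rad/s): [2.57, 2.57, 3.14, 3.14, 3.14, 3.14, 3.14].

### API

Orientations are given as [roll, pitch, yaw] about the fixed x, y, z axes, in that order (R = Rz(yaw) Ry(pitch) Rx(roll)).
In Python, from cell import ctrl, get_image, camera_params gives the robot as it stands. The module is installed in compiled form; this text tells all that it offers.
- The arm moves only by the shell command python3 -m handwheel 'ROWS'. ROWS is text: rows parted by semicolons, each of 7 numbers parted by spaces: the opening, from -1 (shut) to 1 (fully open), then the shift along the tool's x, y, z in mm, then the turn, a rotation vector about the tool's x, y, z in rad. In form: grip x y z wx wy wz; .... A call has 1 to 10 rows; each row shifts and turns the pose as measured when the row begins, along the tool's axes as they then stand; what a row does not reach is not made up. A row lasts 1/10 s, in which the tool goes at most 50 mm and 8.59 degrees, less where a joint would pass 70% of its speed; a pose out of reach is approached as far as the arm can. A call with a gripper value outside its range is refused whole. The fingers move at their own pace and stop on an object; the grip force is fixed at half the most. Time passes only in rows, so rows that do not move let the fingers close. It gives the time, the measured TCP pose, the force and the opening at its end, in the units of the state.
- ctrl.read_state(): the state, without advancing time (a new reading comes with each control period).
- get_image(name): name is "scene" or "top" or "wrist"; returns the picture (420x560x3 uint8, blue, green, red); there is no depth.
- camera_params(name): a dict with "fx", "fy", "cx", "cy" (pixels), "eye" and "orientation" of the camera in the world. Camera axes: x right, y up, looking along -z (the intrinsics and any distortion apply to the point x, -y, -z); pixel columns grow to the right and rows downward; lengths in mm; the calibration is good to about 2 mm. A picture is of the moment at which its call begins: read the wrist's pose just before it. camera_params takes no time and is no camera call; for the wrist camera it gives the pose at the moment of the call.
- ctrl.finish_job(): hands the job in, once; it reports no verdict.
The state is a dict: "clock": time; "qpos": joint angles; "qd": joint speeds; "tau": joint torques, N m; "eef_pos": TCP position; "tool_rot": TCP orientation; "force": force on the tool from outside, world axes, zero at the start; "torque": the same for the moment, N m; "width": finger opening in mm.
Only numpy, scipy, OpenCV 4.12 (cv2) and the standard library are available. Lean on these libraries where they do the work, as an engineer would, in place of code of your own. Each camera call takes 0.05 s, during which the arm holds its last target.

## Working session

There is one attempt and no reset: what is moved stays moved. The work goes in short steps, Python scripts to look and compute and a shell command to move; the robot and the scene stay as the last step left them, time stands still between calls to the robot, and variables do not carry over. Pictures are saved under pics/ and viewed, and the job is handed in when it is done.

```bash
mkdir -p pics; python3 - <<'E'
from cell import ctrl,get_image,camera_params
import cv2
print(ctrl.read_state())
for n in ("scene","top"):
    im=get_image(n); cv2.imwrite(f"pics/{n}0.png",im); print(n,camera_params(n))
E
```

```text
{'clock': 0.0, 'qpos': array([-1.27679046,  0.62932218,  0.03843831,  1.51835063, -0.02701327,
        0.996301  , -0.02000631]), 'qd': array([-1.91756483e-05,  9.23170318e-04, -2.14695693e-03, -1.12744512e-03,
       -5.42472216e-04, -1.23745118e-03, -2.37343455e-04]), 'tau': array([-3.26941590e-04, -5.63409984e+01,  1.22618381e+00, -1.93450087e+01,
        1.10376332e-02,  1.04814721e-02,  1.02264633e-05]), 'eef_pos': array([228.61578368, 607.82898152, 238.41008082]), 'tool_rot': array([-3.13634711,  1.56893289, -1.92536685]), 'force': array([-0.08198399,  1.08004982, -0.21536797]), 'torque': array([0.01820112, 0.01604211, 0.0418029 ]), 'width': 85.38727635352204}
scene {'fx': 469.3095943531712, 'fy': 469.3095943531712, 'cx': 272.7404636417948, 'cy': 207.83186694036536, 'eye': array([1265.91463653, -605.60246063,  828.53961646]), 'orientation': array([0.83723206, 0.02035578, 0.9418789 ])}
top {'fx': 384.2793316287218, 'fy': 384.2793316287218, 'cx': 280.0435763409575, 'cy': 213.92800263336179, 'eye': array([ 442.11473571, -117.6774406 , 1041.7411535 ]), 'orientation': array([ 0.21656506,  0.00355377, -1.7171751 ])}
```

View pics/scene0.png

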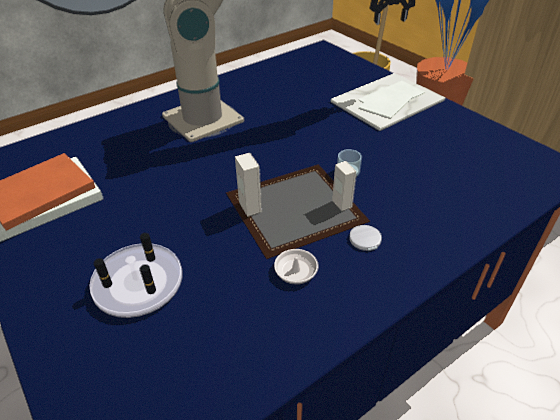

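View pics/top0.png

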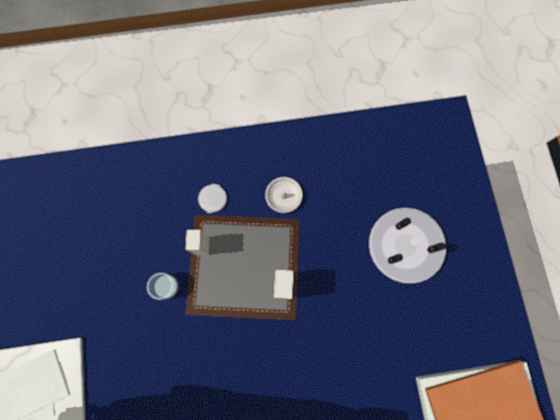

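The cartons stand at about (193,240), the cream (+y, +x side), and (284,283), the perfume (−y, −x side), in the top view. The mat corners are at about (197,217), (299,221), (295,319) and (186,314). Next I'll measure these with both cameras.

```bash
cat > h.py <<'E'
import numpy as np,cv2
from scipy.spatial.transform import Rotation as R
from cell import ctrl,get_image,camera_params
def ray(c,uv):
    uv=np.atleast_2d(np.asarray(uv,float))
    d=np.stack([(uv[:,0]-c['cx'])/c['fx'],-(uv[:,1]-c['cy'])/c['fy'],-np.ones(len(uv))],1)
    return d@R.from_euler('xyz',c['orientation']).as_matrix().T
def plane(c,uv,z):
    d=ray(c,uv); e=np.array(c['eye']); return e+d*((z-e[2])/d[:,2])[:,None]
def proj(c,P):
    p=(np.atleast_2d(P)-c['eye'])@R.from_euler('xyz',c['orientation']).as_matrix()
    return np.stack([c['cx']+c['fx']*p[:,0]/-p[:,2],c['cy']-c['fy']*p[:,1]/-p[:,2]],1)
def tri(c1,u1,c2,u2):
    d1=ray(c1,u1)[0];d2=ray(c2,u2)[0]
    A=[];b=[]
    for c,d in((c1,d1),(c2,d2)):
        d=d/np.linalg.norm(d);M=np.eye(3)-np.outer(d,d);A.append(M);b.append(M@c['eye'])
    return np.linalg.lstsq(np.vstack(A),np.hstack(b),rcond=None)[0]
E
python3 - <<'E'
from h import *
c=camera_params("top"); im=cv2.imread("pics/top0.png")
print(plane(c,[(197,217),(299,221),(295,319),(186,314)],3).round())
hsv=cv2.cvtColor(im,cv2.COLOR_BGR2HSV)
# brown mat
b,g,r=[im[...,i].astype(int) for i in range(3)]
m=((r>b+12)&(r<140)).astype(np.uint8); m[:190]=0;m[330:]=0;m[:,:170]=0;m[:,310:]=0
cn=max(cv2.findContours(m,cv2.RETR_EXTERNAL,cv2.CHAIN_APPROX_NONE)[0],key=cv2.contourArea)
hull=cv2.convexHull(cn); q=cv2.boxPoints(cv2.minAreaRect(hull)); print('mat',q,plane(c,q,3).round(1).tolist())
w=((b>150)&(g>150)&(r>150)).astype(np.uint8); roi=np.zeros_like(w); roi[222:310,182:300]=1; w*=roi
for cc in cv2.findContours(w,cv2.RETR_EXTERNAL,cv2.CHAIN_APPROX_NONE)[0]:
    if cv2.contourArea(cc)>30: print(cv2.contourArea(cc),cv2.boundingRect(cc))
v=np.hstack([cv2.resize(im[205:330,170:310],None,fx=5.6,fy=4.8,interpolation=cv2.INTER_CUBIC)]);cv2.imwrite("pics/topz.png",cv2.resize(im[205:330,170:310],None,fx=4.8,fy=4.8,interpolation=cv2.INTER_CUBIC))
s=cv2.imread("pics/scene0.png");cv2.imwrite("pics/scz.png",cv2.resize(s[130:270,215:395],None,fx=4.2,fy=4.2,interpolation=cv2.INTER_CUBIC))
E
```

```text
[[ 694.   81.    3.]
 [ 641. -196.    3.]
 [ 385. -145.    3.]
 [ 439.  136.    3.]]
mat [[185.71696 314.50946]
 [190.06981 214.39433]
 [299.3415  219.14526]
 [294.98865 319.26038]] [[438.1, 136.4, 3.0], [704.0, 99.3, 3.0], [646.4, -197.9, 3.0], [384.5, -144.9, 3.0]]
468.5 (273, 270, 20, 29)
241.0 (186, 230, 14, 20)
```

View pics/topz.png

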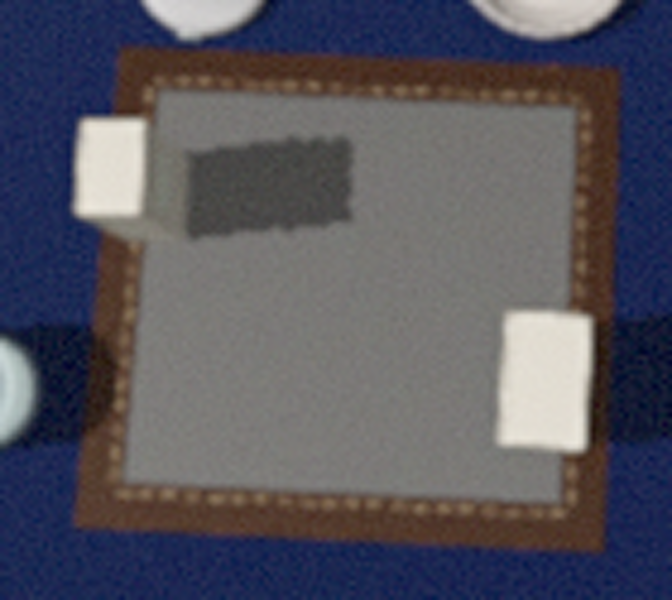

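View pics/scz.png

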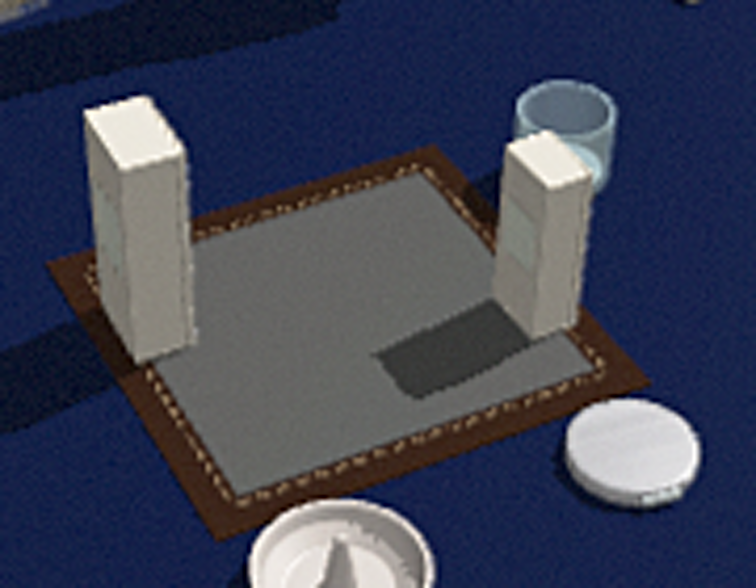

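```bash
python3 - <<'E'
from h import *
c=camera_params("top");s=camera_params("scene")
tz=lambda L:(np.array(L)+.5)/4.8-.5+[170,205]
sz=lambda L:(np.array(L)+.5)/4.2-.5+[215,130]
mat=plane(c,tz([(122,46),(620,69),(606,551),(75,526)]),3)
mats=plane(s,sz([(650,383),(220,540),(48,263),(435,145)]),3)
print('mat top/scene',mat.round(1).tolist(),mats.round(1).tolist())
m=(mat+mats)/2; ctr=m.mean(0)
def yaw(q): # corners order: +x+y, +x-y, -x-y, -x+y
    y=(q[0]-q[1])+(q[3]-q[2]); return np.arctan2(-y[0],y[1])
print('ctr',ctr.round(1),'yaw',yaw(m),yaw(mat),yaw(mats),[np.linalg.norm(m[i]-m[(i+1)%4]).round(1) for i in range(4)])
Y=yaw(m);
def tomat(p): d=p-ctr; return np.stack([d[...,0]*np.cos(Y)+d[...,1]*np.sin(Y),-d[...,0]*np.sin(Y)+d[...,1]*np.cos(Y)],-1)
def show(n,q):
    print(n,q.mean(0).round(1),'yaw',round(yaw(q),3),'mat',tomat(q).round(1).tolist(),[np.linalg.norm(q[i]-q[(i+1)%4]).round(1) for i in range(4)])
show('perf top',plane(c,tz([(506,310),(593,312),(587,452),(497,446)]),153))
show('perf sc',plane(s,sz([(186,152),(124,170),(84,110),(148,97)]),153))
show('cream top',plane(c,tz([(82,117),(147,118),(142,215),(75,216)]),123))
show('cream sc',plane(s,sz([(591,180),(546,188),(508,147),(546,131)]),123))
print('perf foot sc',tomat(plane(s,sz([(192,345),(136,361)]),3)), 'cream foot sc',tomat(plane(s,sz([(577,326),(533,340)]),3)))
show('felt',plane(c,tz([(155,90),(578,106),(562,503),(123,483)]),3))
show('felt sc',plane(s,sz([(600,370),(235,495),(90,285),(425,172)]),3))
print('glass',plane(c,[(162,287)],58))
st=ctrl.read_state();print(R.from_euler('xyz',st['tool_rot']).as_matrix().round(3))
E
```

```text
mat top/scene [[702.5, 85.7, 3.0], [647.1, -196.4, 3.0], [383.9, -147.1, 3.0], [439.1, 137.6, 3.0]] [[703.5, 85.6, 3.0], [649.9, -195.0, 3.0], [386.1, -144.5, 3.0], [441.6, 137.4, 3.0]]
ctr [544.2 -29.6   3. ] yaw -0.19225012313714637 -0.19295000484689995 -0.19154482866207598 [np.float64(286.6), np.float64(268.2), np.float64(288.6), np.float64(267.7)]
perf top [ 474.1 -126.7  153. ] yaw -0.191 mat [[-18.5, -88.3], [-17.5, -129.9], [-83.0, -129.6], [-82.2, -87.2]] [np.float64(41.6), np.float64(65.4), np.float64(42.4), np.float64(63.7)]
perf sc [ 476.4 -125.9  153. ] yaw -0.258 mat [[-17.2, -89.2], [-17.5, -127.2], [-81.3, -126.2], [-76.6, -87.6]] [np.float64(38.1), np.float64(63.9), np.float64(39.0), np.float64(59.3)]
cream top [611.5  73.5 123. ] yaw -0.147 mat [[70.8, 131.4], [71.7, 98.4], [22.5, 96.5], [20.5, 129.9]] [np.float64(32.9), np.float64(49.3), np.float64(33.5), np.float64(50.3)]
cream sc [613.7  71.5 123. ] yaw -0.22 mat [[75.6, 125.4], [70.4, 98.2], [26.7, 98.8], [23.1, 127.3]] [np.float64(27.7), np.float64(43.7), np.float64(28.6), np.float64(52.5)]
perf foot sc [[ -19.25122806  -90.79509924]
 [ -21.20418922 -127.63977526]] cream foot sc [[ 71.14760252 131.7440753 ]
 [ 70.15761081 100.51607847]]
felt [543.4 -29.4   3. ] yaw -0.188 mat [[108.5, 122.0], [110.1, -120.9], [-110.7, -121.0], [-111.2, 119.9]] [np.float64(242.9), np.float64(220.8), np.float64(240.9), np.float64(219.6)]
felt sc [546.6 -30.2   3. ] yaw -0.183 mat [[111.4, 122.8], [107.9, -120.2], [-100.6, -126.5], [-108.8, 123.3]] [np.float64(243.0), np.float64(208.5), np.float64(249.9), np.float64(220.2)]
glass [[513.91516914 175.79696068  58.        ]]
[[-0.001 -0.936  0.352]
 [-0.002  0.352  0.936]
 [-1.    -0.    -0.002]]
```

The measurements agree across the two views. In the mat frame the perfume covers x −80..−18, y −129..−88, and the cream x 22..71, y 98..130. Each falls inward onto felt with room to spare, and their lanes are about 40 mm apart. I'll shut the fingers, square the tool to the mat, and come round high.

```bash
cat >> h.py <<'E'
CTR=np.array([544.2,-29.6]);YAW=-0.192
def m2w(x,y): return CTR+np.array([[np.cos(YAW),-np.sin(YAW)],[np.sin(YAW),np.cos(YAW)]])@[x,y]
def w2m(p): return np.array([[np.cos(YAW),np.sin(YAW)],[-np.sin(YAW),np.cos(YAW)]])@(np.asarray(p)[:2]-CTR)
def go(x,y,z):
    st=ctrl.read_state();p=st['eef_pos'];M=R.from_euler('xyz',st['tool_rot']).as_matrix()
    w=m2w(x,y);d=M.T@(np.array([w[0],w[1],z])-p)
    T=np.array([[0,-np.cos(YAW),-np.sin(YAW)],[0,-np.sin(YAW),np.cos(YAW)],[-1,0,0]])
    rv=R.from_matrix(M.T@T).as_rotvec()
    print('t',round(st['clock'],2),'mat',w2m(p).round(1),'z',p[2].round(1),'F',st['force'].round(1),'w',round(st['width'],1),'shift',d.round(1),'rot',rv.round(3))
E
python3 -m handwheel '-1 0 0 0 -0.1 0 0; -1 0 0 0 -0.068 0 0; -1 0 0 0 0 0 0'; python3 -c "
from h import *
go(46,200,238)"
```

```text
clock: 0.4
eef_pos: [228.2, 606.8, 236.8]
tool_rot: [3.024, 1.566, -1.874]
force: [0.1, 0.3, -0.3]
width: 44.2
t 0.4 mat [-431.7  564.4] z 236.8 F [ 0.1  0.3 -0.3] w 44.2 shift [ 4.000e-01 -4.754e+02 -3.674e+02] rot [ 0.006 -0.005 -0.001]
```

```bash
python3 -m handwheel '-1 0 -20 -15 0 0 0; -1 0 -38 -30 0 0 0; -1 0 -38 -30 0 0 0; -1 0 -38 -30 0 0 0; -1 0 -38 -30 0 0 0; -1 0 -38 -30 0 0 0; -1 0 -38 -30 0 0 0; -1 0 -38 -30 0 0 0; -1 0 -38 -30 0 0 0; -1 0 -38 -30 0 0 0' ; python3 -c "
from h import *
go(46,200,238)"
```

```text
clock: 1.4
eef_pos: [531.5, 255.5, 232.8]
tool_rot: [1.982, 1.562, -2.917]
force: [1.4, 1.6, -0.1]
width: 0.0
t 1.4 mat [-66.9 277.4] z 232.8 F [ 1.4  1.6 -0.1] w 0.0 shift [  -5.8 -112.4  -78.1] rot [ 0.006 -0.003 -0.008]
```

```bash
python3 -m handwheel '-1 -3 -38 -30 0 0 0; -1 -3 -38 -30 0 0 0; -1 0 -20 -40 0 0 0; -1 0 0 -48 0 0 0; -1 0 0 -48 0 0 0; -1 0 0 -48 0 0 0; -1 0 10 -47 0 0 0; -1 0 10 -47 0 0 0; -1 0 10 -47 0 0 0; -1 0 10 -47 0 0 0' ; python3 -c "
from h import *
go(-49,-195,238)"
```

```text
clock: 2.4
eef_pos: [505.8, -195.5, 236.7]
tool_rot: [2.255, 1.566, -2.664]
force: [1.0, -0.2, -0.1]
width: 0.3
t 2.4 mat [  -6.  -170.2] z 236.7 F [ 1.  -0.2 -0.1] w 0.3 shift [ -1.1  42.6 -25.5] rot [-0.015 -0.003 -0.004]
```

```bash
python3 -m handwheel '-1 0 22 -15 -0.015 0 0; -1 0 18 -10 0 0 0; -1 30 0 0 0 0 0; -1 30 0 0 0 0 0; -1 25 0 0 0 0 0; -1 8 0 0 0 0 0; -1 0 0 0 0 0 0' ; python3 - <<'E'
from h import *
go(-49,-195,143)
c=camera_params("scene");im=get_image("scene");t=get_image("top")
st=ctrl.read_state();print(proj(c,[st['eef_pos'],st['eef_pos']-[0,0,8]]))
cv2.imwrite("pics/a1.png",np.hstack([cv2.resize(im[110:270,180:340],None,fx=2.5,fy=2.5,interpolation=cv2.INTER_CUBIC),cv2.resize(t[205:345,190:330],(400,400),interpolation=cv2.INTER_CUBIC)]))
E
```

```text
clock: 3.1
eef_pos: [454.1, -225.4, 142.4]
tool_rot: [2.926, 1.561, -2.011]
force: [0.9, -0.5, 0.5]
width: -0.2
t 3.1 mat [ -51.1 -209.4] z 142.4 F [ 0.9 -0.5  0.5] w -0.2 shift [-0.8 -1.7 14.4] rot [-0.032 -0.01  -0.002]
[[207.10809035 175.17604738]
 [207.4903714  177.82333275]]
```

View pics/a1.png

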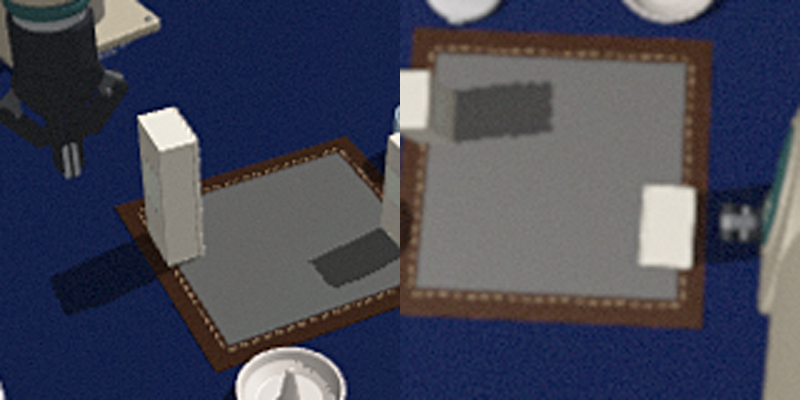

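The shut fingers are behind the perfume's −y face and in line with it, with the tips about 25 mm below its head. I'll approach and then push slowly.

```bash
python3 -m handwheel '-1 0 -2 10 -0.03 0 0; -1 0 0 12 0 0 0; -1 0 0 10 0 0 0; -1 0 0 8 0 0 0; -1 0 0 5 0 0 0; -1 0 0 4 0 0 0; -1 0 0 4 0 0 0; -1 0 0 4 0 0 0' ; python3 - <<'E'
from h import *
go(-49,-120,143)
im=get_image("scene");t=get_image("top")
cv2.imwrite("pics/a2.png",np.hstack([cv2.resize(im[110:270,180:340],None,fx=2.5,fy=2.5,interpolation=cv2.INTER_CUBIC),cv2.resize(t[205:345,190:330],(400,400),interpolation=cv2.INTER_CUBIC)]))
E
```

```text
clock: 4.0
eef_pos: [472.3, -164.7, 146.9]
tool_rot: [-2.506, 1.558, -1.124]
force: [-0.0, 0.6, 0.6]
width: 0.2
t 4.0 mat [ -44.8 -146.4] z 146.9 F [-0.   0.6  0.6] w 0.2 shift [ 3.6  4.1 26.4] rot [ 0.003 -0.011  0.008]
```

View pics/a2.png

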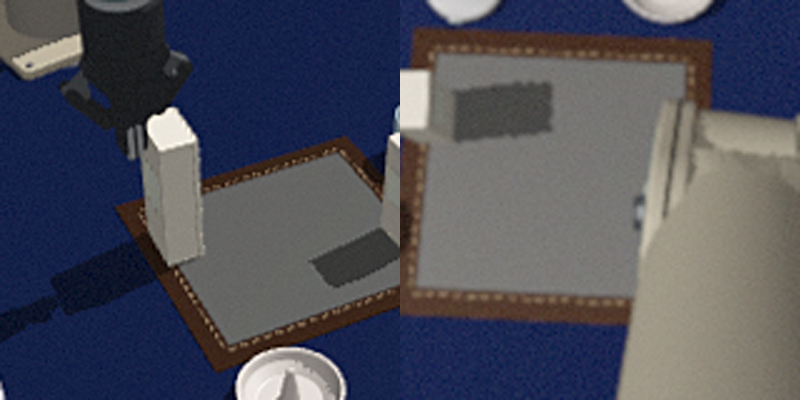

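The fingers are just short of the perfume, which still stands. I'll re-centre and keep pushing at about 50 mm/s.

```bash
python3 -m handwheel '-1 3 4 3 0 0 0; -1 1 0 4 0 0 0; -1 0 0 4 0 0 0; -1 0 0 5 0 0 0; -1 0 0 5 0 0 0' ; python3 - <<'E'
from h import *
go(-49,-100,143)
im=get_image("scene")
cv2.imwrite("pics/a3.png",cv2.resize(im[110:270,180:340],None,fx=3,fy=3,interpolation=cv2.INTER_CUBIC))
E
```

```text
clock: 4.6
eef_pos: [471.7, -143.3, 142.0]
tool_rot: [-2.57, 1.557, -1.191]
force: [0.6, -0.2, -0.3]
width: -0.4
t 4.6 mat [ -49.5 -125.4] z 142.0 F [ 0.6 -0.2 -0.3] w -0.4 shift [-1.3 -0.5 25.4] rot [ 0.001 -0.011  0.007]
```

View pics/a3.png

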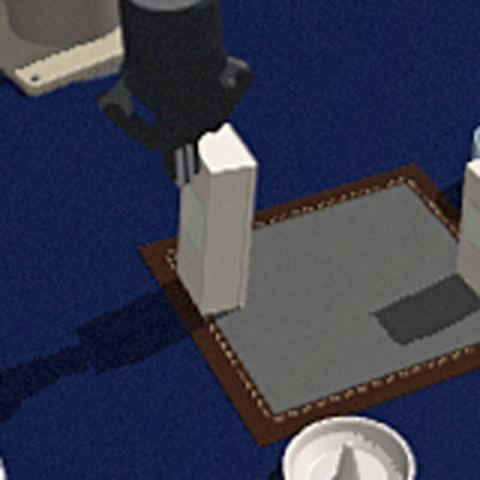

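The carton is tilting about its far foot edge and the foot hasn't slid, so I'll carry on.

```bash
python3 -m handwheel '-1 0 0 5 0 0 0; -1 0 0 5 0 0 0; -1 0 0 5 0 0 0; -1 0 0 5 0 0 0' ; python3 - <<'E'
from h import *
go(-49,-100,143)
im=get_image("scene")
cv2.imwrite("pics/a4.png",cv2.resize(im[110:270,180:340],None,fx=3,fy=3,interpolation=cv2.INTER_CUBIC))
E
```

```text
clock: 5.05
eef_pos: [476.2, -120.9, 141.8]
tool_rot: [-2.517, 1.558, -1.136]
force: [-0.1, 1.2, -0.3]
width: -0.1
t 5.05 mat [ -49.4 -102.6] z 141.8 F [-0.1  1.2 -0.3] w -0.1 shift [-1.2 -0.4  2.6] rot [ 0.002 -0.01   0.008]
```

View pics/a4.png

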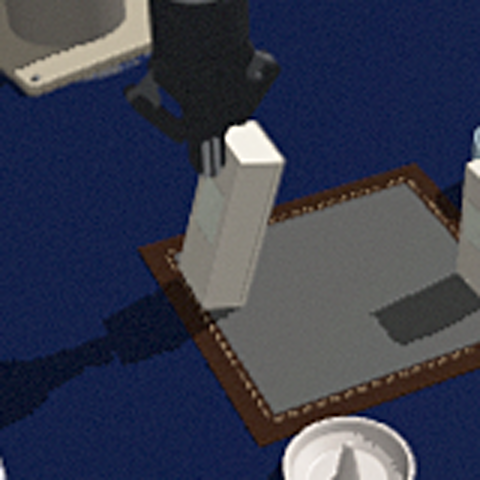

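```bash
python3 -m handwheel '-1 0 0 4 0 0 0; -1 0 0 3 0 0 0; -1 0 0 0 0 0 0; -1 -5 0 -8 0 0 0; -1 -10 0 -10 0 0 0; -1 -25 0 -5 0 0 0; -1 -30 0 0 0 0 0' ; python3 - <<'E'
from h import *
go(-49,-100,235)
im=get_image("scene")
cv2.imwrite("pics/a5.png",cv2.resize(im[110:270,180:390],None,fx=3,fy=3,interpolation=cv2.INTER_CUBIC))
E
```

```text
clock: 5.8
eef_pos: [469.8, -137.1, 212.3]
tool_rot: [3.069, 1.56, -1.833]
force: [0.6, 0.0, -0.6]
width: 0.0
t 5.8 mat [ -52.5 -119.7] z 212.3 F [ 0.6  0.  -0.6] w 0.0 shift [-22.9  -3.6  19.5] rot [ 0.002 -0.011 -0.001]
```

View pics/a5.png

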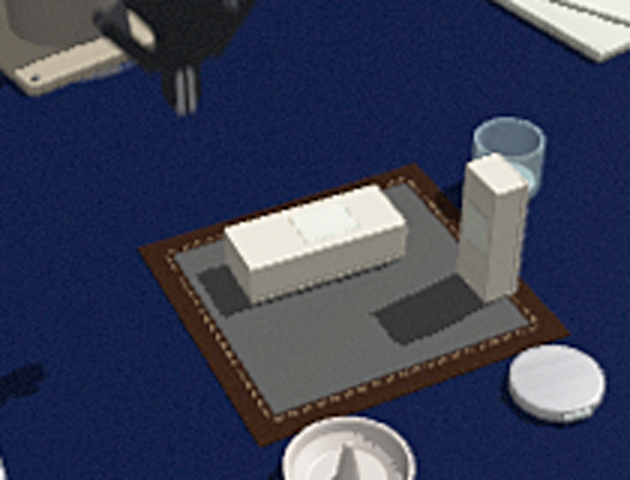

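The perfume lies flat on the felt, its near end about 10 mm or more inside the panel edge; I'll measure that later. Next, over to the +y side of the cream.

```bash
python3 -m handwheel '-1 -20 0 20 0 0 0; -1 0 -15 45 0 0 0; -1 0 -15 45 0 0 0; -1 0 -15 45 0 0 0; -1 0 -15 45 0 0 0; -1 0 -15 45 0 0 0; -1 0 -15 45 0 0 0; -1 0 -8 30 0 0 0; -1 0 0 8 0 0 0; -1 0 0 0 0 0 0' ; python3 - <<'E'
from h import *
go(46,195,113)
E
```

```text
clock: 6.85
eef_pos: [643.3, 158.1, 245.8]
tool_rot: [-2.047, 1.543, -0.69]
force: [0.0, -1.2, -0.4]
width: -0.2
t 6.85 mat [ 61.5 203.1] z 245.8 F [ 0.  -1.2 -0.4] w -0.2 shift [132.5  18.5  -6.8] rot [-0.022 -0.013  0.024]
```

```bash
python3 -m handwheel '-1 25 10 0 -0.02 -0.01 0.02; -1 30 8 0 0 0 0; -1 30 0 0 0 0 0; -1 30 0 0 0 0 0; -1 13 0 0 0 0 0; -1 0 0 0 0 0 0' ; python3 - <<'E'
from h import *
go(46,165,117)
im=get_image("scene");t=get_image("top")
cv2.imwrite("pics/b1.png",np.hstack([cv2.resize(im[110:270,240:400],None,fx=2.5,fy=2.5,interpolation=cv2.INTER_CUBIC),cv2.resize(t[205:345,170:310],(400,400),interpolation=cv2.INTER_CUBIC)]))
E
```

```text
clock: 7.45
eef_pos: [626.9, 144.0, 119.1]
tool_rot: [-2.323, 1.558, -0.96]
force: [-0.1, 0.2, 0.2]
width: -0.0
t 7.45 mat [ 48.  186.2] z 119.1 F [-0.1  0.2  0.2] w -0.0 shift [  2.3   1.7 -21.2] rot [-0.016 -0.009  0.01 ]
```

View pics/b1.png

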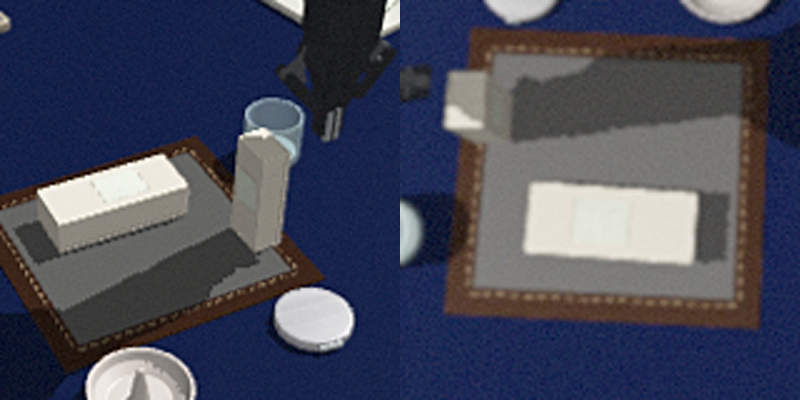

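The fingers are lined up behind the cream and clear of the glass, and the perfume sits well inside the felt. Pushing the cream towards −y.

```bash
python3 -m handwheel '-1 1 2 -10 -0.015 -0.01 0.01; -1 0 0 -10 0 0 0; -1 0 0 -8 0 0 0; -1 0 0 -5 0 0 0; -1 0 0 -4 0 0 0; -1 0 0 -4 0 0 0; -1 0 0 -4 0 0 0; -1 0 0 -4 0 0 0' ; python3 - <<'E'
from h import *
go(46,100,117)
im=get_image("scene")
cv2.imwrite("pics/b2.png",cv2.resize(im[110:270,240:400],None,fx=3,fy=3,interpolation=cv2.INTER_CUBIC))
E
```

```text
clock: 8.35
eef_pos: [621.1, 96.1, 127.3]
tool_rot: [-1.04, 1.554, 0.338]
force: [-0.2, -0.3, 0.5]
width: 0.1
t 8.35 mat [ 51.5 138.1] z 127.3 F [-0.2 -0.3  0.5] w 0.1 shift [  9.9   5.6 -38.2] rot [-0.     0.009  0.015]
```

View pics/b2.png

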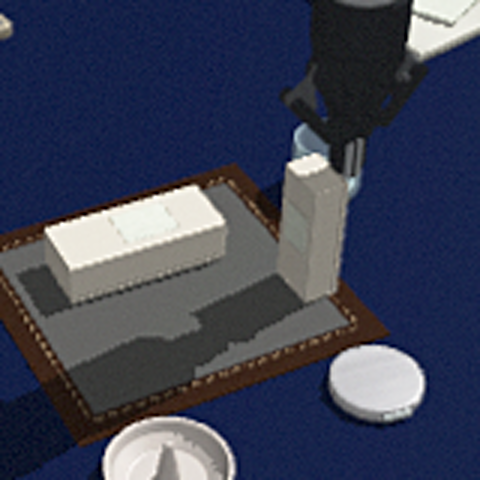

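The fingers have drifted up about 10 mm and +x about 5 mm. I'll back off slightly, correct that, and push again.

```bash
python3 -m handwheel '-1 0 0 8 0 0 0; -1 8 5 2 0 0 0; -1 4 2 0 0 0 0; -1 0 0 -4 0 0 0; -1 1 0 -4 0 0 0; -1 1 0 -4 0 0 0; -1 1 0 -4 0 0 0; -1 1 0 -4 0 0 0; -1 1 0 -4 0 0 0' ; python3 - <<'E'
from h import *
go(46,100,117)
im=get_image("scene")
cv2.imwrite("pics/b3.png",cv2.resize(im[110:270,240:400],None,fx=3,fy=3,interpolation=cv2.INTER_CUBIC))
E
```

```text
clock: 9.3
eef_pos: [610.6, 83.4, 108.0]
tool_rot: [-1.019, 1.555, 0.36]
force: [0.2, 0.1, -0.5]
width: 0.0
t 9.3 mat [ 43.6 123.6] z 108.0 F [ 0.2  0.1 -0.5] w 0.0 shift [ -9.2  -2.5 -23.5] rot [0.001 0.008 0.014]
```

View pics/b3.png

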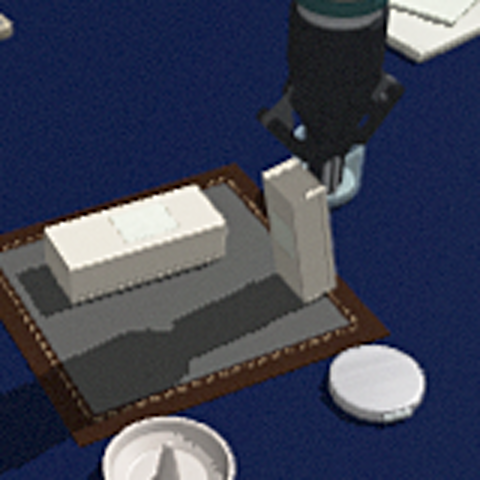

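The cream is tipping about its far edge with its foot in place. Continuing.

```bash
python3 -m handwheel '-1 -1 0 -4 0 0 0; -1 -1 0 -4 0 0 0; -1 -1 0 -3 0 0 0; -1 0 0 -2 0 0 0' ; python3 - <<'E'
from h import *
go(46,100,117)
im=get_image("scene")
cv2.imwrite("pics/b4.png",cv2.resize(im[110:270,240:400],None,fx=3,fy=3,interpolation=cv2.INTER_CUBIC))
E
```

```text
clock: 9.75
eef_pos: [607.7, 67.9, 111.1]
tool_rot: [-1.078, 1.555, 0.3]
force: [0.0, 0.6, 0.5]
width: 0.1
t 9.75 mat [ 43.8 107.8] z 111.1 F [0.  0.6 0.5] w 0.1 shift [-5.9 -2.3 -7.8] rot [-0.001  0.007  0.014]
```

View pics/b4.png

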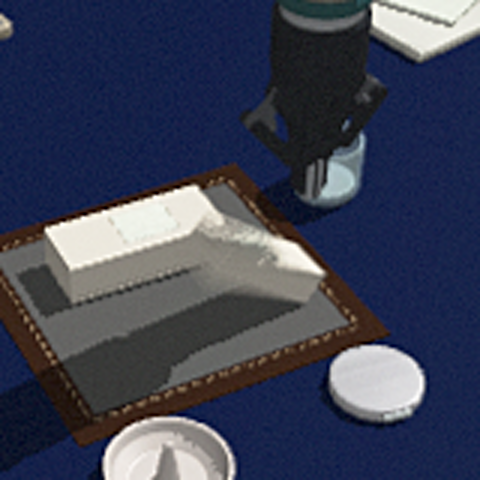

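It is falling clear of the fingers. I'll retreat up and away, then check.

```bash
python3 -m handwheel '-1 -5 0 6 0 0 0; -1 -20 0 10 0 0 0; -1 -35 0 20 0 0 0; -1 -40 0 30 0 0 0; -1 -30 0 35 0 0 0; -1 0 0 40 0 0 0; -1 0 0 45 0 0 0; -1 0 0 45 0 0 0; -1 0 0 0 0 0 0' ; python3 - <<'E'
from h import *
go(46,100,117)
im=get_image("scene");t=get_image("top");cv2.imwrite("pics/c_s.png",im);cv2.imwrite("pics/c_t.png",t)
cv2.imwrite("pics/c1.png",cv2.resize(im[130:270,215:395],None,fx=4.2,fy=4.2,interpolation=cv2.INTER_CUBIC))
cv2.imwrite("pics/c2.png",cv2.resize(t[205:330,170:310],None,fx=4.8,fy=4.8,interpolation=cv2.INTER_CUBIC))
E
```

```text
clock: 10.7
eef_pos: [651.0, 307.1, 251.9]
tool_rot: [-0.774, 1.551, 0.603]
force: [-0.2, 1.3, -0.1]
width: 0.1
t 10.7 mat [ 40.6 350.9] z 251.9 F [-0.2  1.3 -0.1] w 0.1 shift [ 131.4   -4.1 -252.8] rot [-0.002  0.014  0.014]
```

View pics/c1.png

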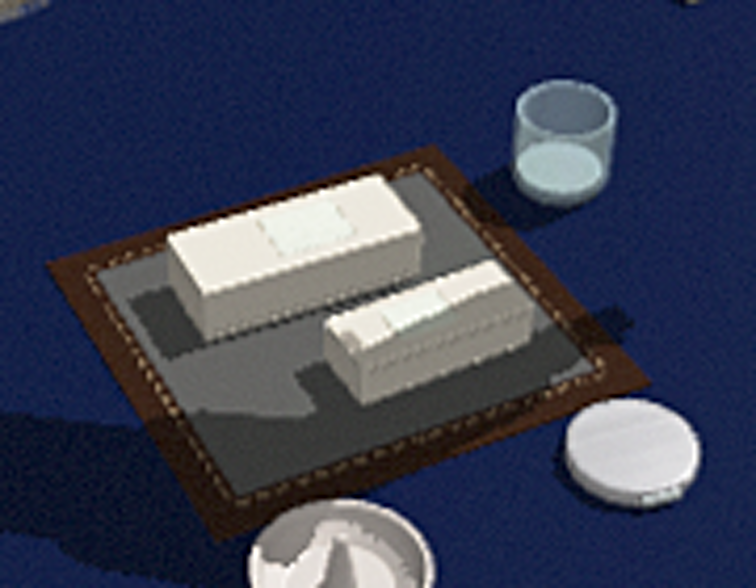

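View pics/c2.png

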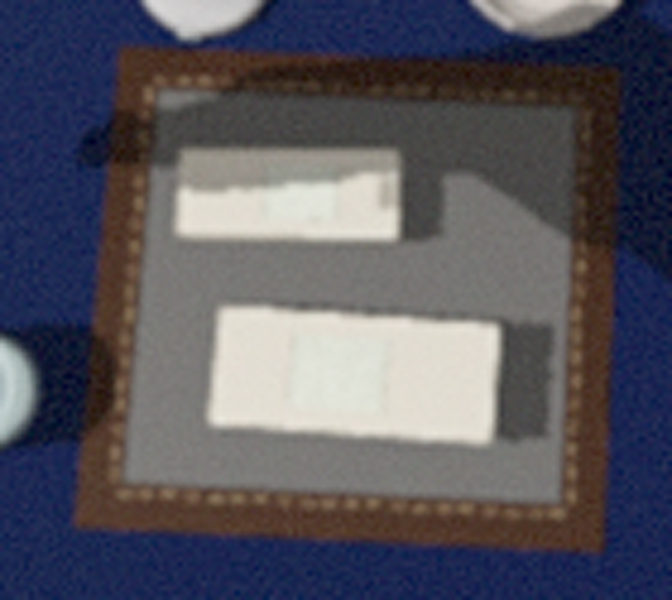

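View pics/c_t.png

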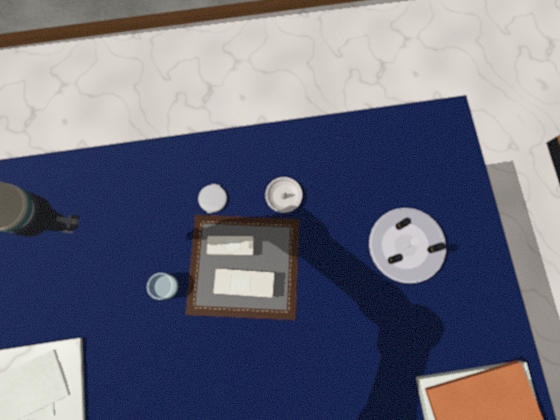

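Both cartons lie flat and side by side on the felt, and the other things look unmoved. I'll check the margins with numbers.

```bash
python3 - <<'E'
from h import *
c=camera_params("top");s=camera_params("scene")
tz=lambda L:(np.array(L)+.5)/4.8-.5+[170,205]
sz=lambda L:(np.array(L)+.5)/4.2-.5+[215,130]
for n,q in (('perf',plane(c,tz([(217,305),(501,322),(496,444),(208,427)]),43)),('cream',plane(c,tz([(180,148),(400,150),(401,241),(175,237)]),35)),
 ('perf sc',plane(s,sz([(421,235),(205,292),(168,237),(380,175)]),43)),('cream sc',plane(s,sz([(530,293),(360,348),(325,322),(495,263)]),35)),
 ('felt',plane(c,tz([(155,90),(578,106),(562,503),(123,483)]),3))):
  print(n,np.array([w2m(p) for p in q]).round(0).tolist())
a=cv2.imread("pics/top0.png");b=cv2.imread("pics/c_t.png")
d=cv2.absdiff(a,b).max(2)
for n,(x,y,w,h) in dict(compact=(195,180,35,35),dish=(262,174,45,42),glass=(144,270,38,34),turn=(365,204,85,82)).items():
  print(n,(d[y:y+h,x:x+w]>45).sum())
cv2.imwrite("pics/d.png",np.hstack([cv2.resize(i[170:310,140:460],(400,175)) for i in(a,b)]))
E
```

```text
perf [[-15.0, 69.0], [-17.0, -84.0], [-81.0, -84.0], [-79.0, 69.0]]
cream [[71.0, 98.0], [75.0, -23.0], [25.0, -27.0], [21.0, 97.0]]
perf sc [[-8.0, 63.0], [-19.0, -81.0], [-77.0, -80.0], [-74.0, 69.0]]
cream sc [[62.0, 101.0], [60.0, -15.0], [30.0, -24.0], [28.0, 96.0]]
felt [[109.0, 122.0], [110.0, -121.0], [-111.0, -121.0], [-111.0, 120.0]]
compact 0
dish 73
glass 0
turn 0
```

```bash
python3 -m handwheel '-1 0 0 0 0 0 0; -1 0 0 0 0 0 0'; python3 -c "
from cell import ctrl
print(ctrl.finish_job())"
```

```text
clock: 11.0
eef_pos: [652.2, 295.9, 251.9]
tool_rot: [-1.272, 1.555, 0.096]
force: [0.5, -0.1, -0.2]
width: -0.1
the job is handed in; nothing more can be done
None
```

Both cartons are tipped over and lying flat on a broad face, wholly on the grey felt, side by side and not touching. I pushed the perfume first (towards +y), then the cream (towards −y), each near its head with the shut fingers. The job was handed in at 11.0 s, with the gripper well clear of everything.

**Position:** the last pictures put every carton edge at least about 20 mm inside the felt, with a gap of about 35–40 mm between the two. The two cameras disagree on some corners by several mm, up to about 15 mm on the cream's partly shadowed edge. Even the worse reading leaves both cartons well inside the felt.

**Pushing:** while tipping, each foot stayed in place in the pictures. Every force reading I took stayed under about 2 N. The fingers drifted about 10 mm upwards before the cream tipped, so I backed off slightly, corrected and pushed again.

**Other things:** the compact, tealight holder and turntable with its lipsticks show no change between the first and last top pictures. The ring dish did fail that picture comparison, with 73 changed pixels. I put that down to the arm's shadow on it, as it looks to be in the same place.

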